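# Draw the sample tray out of the changer

### The arm

A 6-joint arm with a two-finger parallel gripper is mounted at the origin on the work surface. World frame = base frame: x ahead of the robot, y to its left, z up, the work surface at z = 0. Lengths are in m, angles in rad, forces in N, time in s.
With the tool pointing down it reaches from about 0.325 to 0.75 m from the base axis. Payload 7.6 kg.
Tool frame: the origin (TCP) lies on the mounting face of the last link; the fingertips stand 173 mm ahead of it and the grasp point (between the pads) lies 155 mm ahead of it; z points along the fingers, y is the direction in which the jaws open and shut (so a half turn about z gives the same grasp; the last joint's range is limited). The gripper opens to 85 mm and grips with 20 to 120 N. Pads are 22 mm wide; open, the fingers measure 114 mm over their backs; the gripper's body (76 mm by 85 mm) begins 54 mm behind the grasp point. The pads swing forward as they close: fully open they stand 13 mm farther back than shut.
Start: joints at [1.182, 0.052, 1.401, -0, 1.689, -0.07], TCP at [0.165, 0.499, 0.405] pointing down, gripper open.
Joint ranges: [-2.9, 2.9], [-0.91, 2.17], [0.12, 2.37], [-1.06, 4.2], [0.26, 2.73], [-2.93, 2.93]. Speed limits (rad/s): [2.57, 2.57, 3.01, 3.14, 3.14, 3.14].

### API

Orientations are given as a 3x3 rotation matrix whose columns are the frame's x, y, z axes.
In Python, from bench import ctrl gives the robot as it stands. The module is installed in compiled form; this text tells all that it offers.
- The arm moves only by the tool arm_command, never from a script. Its argument "rows" is a list that holds one entry, the list of rows, each a list of 7 numbers: the shift along the world's x, y, z in cm, then the turn, a rotation vector about the world's x, y, z in degrees, then the gripper command: -1 is fully open, 1 is shut, values between are in proportion. A call has exactly 10 rows; each row shifts and turns the commanded pose from where the row before left it; what a row does not reach is not made up. A row lasts 1/8 s, in which the tool goes at most 62.5 mm and 10.7 degrees, less where a joint would pass 70% of its speed; a pose out of reach is approached as far as the arm can. A call with a gripper value outside its range is refused whole. The fingers move at their own pace and stop on an object; "newtons" is the grip in N (left out, the last holds). Time passes only in rows, so rows that do not move let the fingers close, or fill a call up. It gives the time, the measured TCP pose, the force and the opening at its end, in the units of the state.
- ctrl.observe(): the state, without advancing time (a new reading comes with each control period).
- ctrl.get_image(name): name is "scene" or "top"; returns a dict with "pixels" (420x560x3 uint8, red, green, blue), "z_map" (420x560 float32, m along the optical axis (not along the pixel's ray), 0 where there is no reading), "camera_matrix" (3x3 intrinsics, pixels), "dist_coeffs" ([k1, k2, p1, p2, k3] as OpenCV has them; the pictures are not rectified), "position" and "rotation" of the camera in the world. Camera axes: x right, y up, looking along -z (the intrinsics and any distortion apply to the point x, -y, -z); pixel columns grow to the right and rows downward; lengths in m; the calibration is good to about 2 mm. A picture is of the moment at which its call begins.
- ctrl.job_done(): hands the job in, once; it reports no verdict.
The state is a dict: "time_s": time; "joints": joint angles; "dq": joint speeds; "effort": joint torques, N m; "position": TCP position; "orientation": TCP orientation; "force": force on the tool from outside, world axes, zero at the start; "wrist_torque": the same for the moment, N m; "width": finger opening in m.
Only numpy, scipy, OpenCV 4.12 (cv2) and the standard library are available. Lean on these libraries where they do the work, as an engineer would, in place of code of your own. Each camera call takes 0.05 s, during which the arm holds its last target. There are 200 camera calls.

### The job

One of the sample changer's two trays is empty and stands partly out: push it fully home first. Then hook a fingertip behind the upright lip of the other tray, the one with the steel sample disc in its ring, and draw it out along its rails to its stop, with the disc still seated. Do not pinch or grip a lip, do not touch the disc, and leave the things standing around undisturbed.

Things in the scene. Friction and masses are not known exactly. Their poses are not given: they have to be found in the camera images.
- changer: Low white fixed sample changer. Origin on the bench top, midway between the trays, in the plane of the lips' rear faces when home. x (level) points into the machine: trays come OUT along -x; z up. One tray runs at y = +65 mm, one at -65 mm; which is which varies. Deck 40 mm high, 300 mm wide, x = 0 to 160 mm; then a housing 340 mm wide, 107 mm high, to x = 350 mm.
- sample_tray (a joint): How far the tray with the disc is out, in m: 0 fully home (its start), 0.11 at its outer stop. Aluminium slide 88 mm wide, upper face 54 mm above the bench. About 2 N of friction (a little more when moved fast); it stays where left: no spring, no latch.
- empty_tray (a joint): The same for the identical tray with nothing in it: it starts 0.03 to 0.08 m out; 0 is fully home. Same friction.
- sample_lip_back (a point): Rear half (aluminium) of the upright lip at the front end of the disc's tray. The whole lip is 10 mm thick, 96 mm wide, top 88 mm above the bench and 34 mm above the tray. Behind it 80 mm of flat tray is free up to the ring. This point: middle of the top edge of the lip's rear face.
- sample_lip_front (a point): Front half (white, faces the robot) of the same lip; moves with it. This point: middle of the top edge of the lip's front face.
- empty_lip_back (a point): Rear half of the same kind of lip on the empty tray. This point: middle of the top edge of the lip's rear face.
- empty_lip_front (a point): Front half (white, faces the robot) of the empty tray's lip: the place to push. It stands free in front down to 46 mm above the bench. This point: middle of the top edge of the lip's front face.
- sample_well (a point): Centre of the steel ring (56 mm outside, 44 mm inside, 9 mm high) on the disc's tray, at the level of the tray's upper face, 108 mm behind the lip's rear face. It moves with the tray. The empty tray carries the same ring.
- disc_center (a point): Centre of the loose steel sample disc, 40 mm across, 24 mm high, about 0.2 kg, standing in the ring.
- beaker: Loose steel beaker, 70 mm across, 85 mm high, beside the changer. Origin at the centre of its underside. Leave alone.
- jar: Loose white jar with cap, 56 mm across, 75 mm high, beside the changer. Origin at the centre of its underside. Leave alone.
- meter: Loose white room-climate meter, 32 x 85 x 75 mm high, on the bench. Origin at the centre of its underside. Leave alone.
Not all that is in view belongs to the job. Of the things that look like the part that bears disc_center, the smallest one is meant.

How it is judged:
On the way, in this order (a step that is already met when the one before it is completed fails the run):
1. the empty tray is fully home, with the disc's tray still home (value of joint empty_tray below 0.005 m and value of joint sample_tray below 0.015 m), for 0.2 s.
2. the disc's tray is being drawn out by fingers behind its lip (value of joint sample_tray above 0.03 m and contact force between the fingers and sample_tray_c1 above 0.5 N), for 0.1 s.
3. the disc's tray is out at its stop (value of joint sample_tray above 0.104 m), for 0.2 s.
At the end, for the whole second after the job is handed in: The disc's tray is out to its stop (within 6 mm), the empty tray is home (within 5 mm), the disc still stands in its ring, all is at rest, and no bystander has moved 20 mm (value of joint sample_tray above 0.104 m and value of joint empty_tray below 0.005 m and horizontal distance between disc_center and sample_well below 0.008 m and z of disc_center in the frame of sample_well below 0.018 m and angle between disc_center's own z axis and vertical below 0.15 rad and velocity of joint sample_tray between -0.01 and 0.01 m/s and distance of each of beaker, jar, meter from where it was at the start of the episode below 0.02 m); the robot touches nothing.
It fails at once if the disc's tray is out while the empty tray is not home (both more than 20 mm out) (value of joint each of sample_tray, empty_tray above 0.02 m).
It fails at once if the disc is lifted or knocked out of its ring (not (horizontal distance between disc_center and sample_well below 0.008 m) or not (z of disc_center in the frame of sample_well below 0.018 m) or angle between disc_center's own z axis and vertical above 0.3 rad).
It fails at once if the disc is touched (contact force between any of the fingers, the arm and disc above 0.5 N).
It fails at once if a lip is pinched (pressed on its front and rear faces at once) ((contact force between the fingers and sample_tray_c0 above 1.5 N and contact force between the fingers and sample_tray_c1 above 1.5 N) or (contact force between the fingers and empty_tray_c0 above 1.5 N and contact force between the fingers and empty_tray_c1 above 1.5 N)).
It fails at once if a bystander is moved by 20 mm or more (distance of any of beaker, jar, meter from where it was at the start of the episode above 0.02 m).
It also fails if it takes over 42 s, if anything falls off the work surface, if the arm or the gripper's body presses on something with over 40 N, if the wrist force passes 120 N, or if a joint passes its speed limit or range.

## Working session

There is one attempt and no reset: what is moved stays moved. The work goes in short steps, Python scripts to look and compute and a tool call to move; the robot and the scene stay as the last step left them, time stands still between calls to the robot, and variables do not carry over. Pictures are saved under pics/ and viewed, about 8 in all and at most 12, crops included, and the job is handed in when it is done.

Besides the shell and the picture viewer there is one more tool, called after ">>>" as name([rows], argument=value, ...), one row to a line, values as JSON. arm_command: Moves the arm, as the interface text tells. Its arguments: {"type":"object","properties":{"rows":{"type":"array","items":{"type":"array","items":{"type":"array","items":{"type":"number"}}}},"newtons":{"type":"number"}},"required":["rows"]}

```bash
mkdir -p pics
cat > h.py <<'E'
import numpy as np, cv2
from bench import ctrl
def get(n):
    return ctrl.get_image(n)
def save(n,im,crop=None,s=1):
    p=cv2.cvtColor(im['pixels'],cv2.COLOR_RGB2BGR)
    if crop: a,b,c,d=crop; p=p[b:d,a:c]
    cv2.imwrite('pics/'+n,cv2.resize(p,None,fx=s,fy=s,interpolation=cv2.INTER_CUBIC))
def ray(im,uv):
    u=cv2.undistortPoints(np.array(uv,float).reshape(-1,1,2),np.array(im['camera_matrix']),np.array(im['dist_coeffs'])).reshape(-1,2)
    d=np.c_[u[:,0],-u[:,1],-np.ones(len(u))]@np.array(im['rotation']).T
    return np.array(im['position']),d
def onz(im,uv,z):
    p,d=ray(im,uv); return p+d*((z-p[2])/d[:,2])[:,None]
def cloud(im):
    v,u=np.mgrid[:420,:560]; p,d=ray(im,np.c_[u.ravel(),v.ravel()])
    return (p+d*im['z_map'].reshape(-1,1)).reshape(420,560,3)
E
python3 - <<'E'
from h import *
for n in('scene','top'):
    im=get(n); save(n+'0.png',im); print(n,im['position'],np.round(im['rotation'],2).tolist())
print(ctrl.observe())
E
```

```text
scene [ 1.06265442 -0.46916898  0.98564193] [[0.75, -0.55, 0.37], [0.66, 0.61, -0.43], [0.01, 0.57, 0.82]]
top [0.48805637 0.02725696 1.0225476 ] [[-0.0, 0.99, -0.15], [-1.0, 0.0, 0.01], [0.01, 0.15, 0.99]]
{'time_s': 0.1, 'joints': array([ 1.18172506e+00,  5.27751265e-02,  1.40160122e+00,  2.23562330e-05,
        1.68859387e+00, -7.03130995e-02]), 'dq': array([ 0.00163114,  0.00098703, -0.00411213, -0.0009399 ,  0.00049554,
       -0.00167677]), 'effort': array([ 7.26153794e-04, -3.82579136e+01, -3.60985780e+01, -6.03365856e-05,
        4.77875612e-03,  3.45095737e-05]), 'position': array([0.16450291, 0.49853952, 0.40396687]), 'orientation': array([[-9.49626112e-01,  3.13384671e-01, -5.43091207e-04],
       [ 3.13385119e-01,  9.49625275e-01, -1.26618291e-03],
       [ 1.18930821e-04, -1.37259706e-03, -9.99999051e-01]]), 'force': array([0.42803405, 0.4309007 , 0.38638216]), 'wrist_torque': array([ 0.0368304 , -0.03641546,  0.0061489 ]), 'width': 0.08561834068914727}
```

View pics/scene0.png

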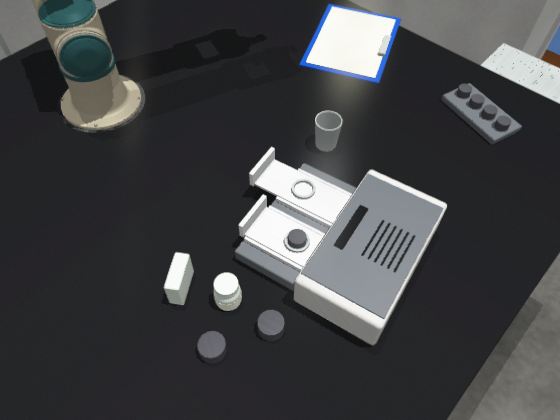

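View pics/top0.png

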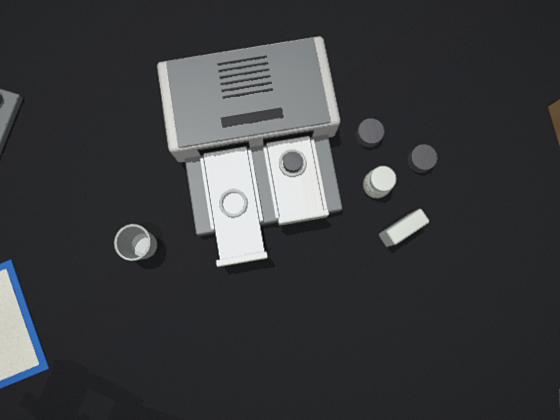

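The scene shows the empty tray partly out, with its lip at top pixel (241,260). The disc's tray is home, with its lip at about (302,220). There are three dark round things in the top view: one in the ring at (292,161), and two loose on the bench at (370,132) and (424,158). The one in the ring looks smallest and sits in the tray, so it is the disc. I'll confirm that with a crop while measuring.

Run:
```python
from h import *
im=get('top'); save('crop1.png',im,(180,90,450,290),2.9)
P=cloud(im); Z=P[...,2]
def rect(m,name):
    q=P[m][:,:2]; r=cv2.minAreaRect((q*1000).astype(np.float32)); print(name,len(q),np.round(r[0],1),np.round(r[1],1),round(r[2],2))
    return r
roi=np.zeros(Z.shape,bool); roi[20:300,150:345]=1
rect(roi&(Z>.100)&(Z<.112),'housing')
l=roi&(Z>.078)&(Z<.095); l[:150]=0
n,lab,st,c=cv2.connectedComponentsWithStats(l.astype(np.uint8))
for i in range(1,n):
    if st[i,4]>15:
        m=lab==i; rect(m,f'lip{i} {c[i].round()} z{np.median(Z[m]):.4f} zmax{Z[m].max():.4f}')
t=roi&(abs(Z-.054)<.004)
n,lab,st,c=cv2.connectedComponentsWithStats(t.astype(np.uint8))
for i in range(1,n):
    if st[i,4]>300: rect(lab==i,f'tray{i} {c[i].round()}')
for nm,(u,v),z in [('disc',(292,161),.08),('emptyring',(233,203),.063),('d2',(370,132),.02),('d3',(424,158),.02)]:
    print(nm,onz(im,[(u,v)],z).round(4), P[v,u].round(4))
for nm,s in [('beaker',np.s_[215:270,105:165]),('jar',np.s_[160:205,355:402]),('meter',np.s_[200:255,375:435])]:
    q=P[s].reshape(-1,3); q=q[q[:,2]>.02]; print(nm,q.min(0).round(3),q.max(0).round(3))
```

```text
housing 14890 [849.3  79.2] [188.6 338.5] 9.8
lip1 [186. 152.] z0.0860 zmax0.0944 74 [733.3 194.2] [ 3.3 67.9] 7.83
lip2 [293. 161.] z0.0793 zmax0.0833 168 [715.4 -10. ] [36.6 37.5] 0.58
lip4 [303. 217.] z0.0886 zmax0.0925 290 [604.9 -29.5] [10.4 95.9] 9.98
lip6 [241. 258.] z0.0886 zmax0.0929 282 [525.1  88.3] [10.1 96.1] 10.13
tray6 [295. 180.] 3054 [690.6 -13.2] [156.3 107. ] 9.85
tray7 [233. 201.] 4384 [639. 107.] [216.9 110.9] 10.0
tray18 [233. 203.] 355 [636.3 108.8] [42.1 41.8] 1.04
disc [[ 0.7153 -0.0089  0.08  ]] [ 0.7159 -0.009   0.0774]
emptyring [[0.6343 0.1073 0.063 ]] [0.6355 0.1079 0.0554]
d2 [[ 0.7935 -0.1773  0.02  ]] [ 0.7896 -0.1747  0.0331]
d3 [[ 0.7375 -0.291   0.02  ]] [ 0.7347 -0.2874  0.0314]
beaker [0.488 0.027 0.02 ] [0.59  0.332 1.023]
jar [ 0.488 -0.213  0.02 ] [0.706 0.027 1.023]
meter [ 0.488 -0.276  0.02 ] [0.623 0.027 1.023]
```

View pics/crop1.png

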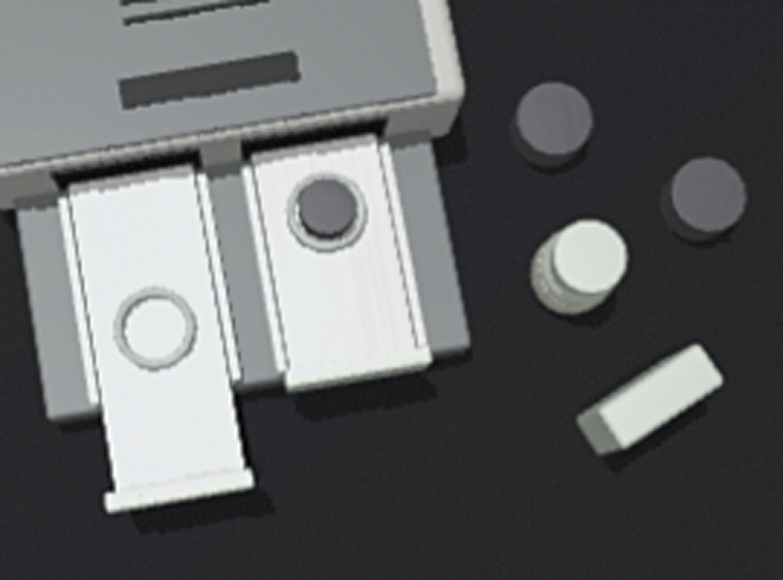

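The crop confirms it: the dark disc in the ring at crop (327,207) is smaller than the loose pucks at (553,118) and (708,195). The machine yaw is 10°. The empty tray is about 58 mm out on the +y side, and the sample tray is on the -y side.

I'll go above and in front of the empty lip, closing the gripper and aligning the jaws with the machine's y axis.

>>> arm_command([
  [[3.15,-4.2,0,0,0,2.83,1],[3.15,-4.2,0,0,0,2.83,1],[3.15,-4.2,0,0,0,2.83,1],[3.15,-4.2,0,0,0,2.83,1],[3.15,-4.2,0,0,0,2.83,1],[3.15,-4.2,0,0,0,2.83,1],[3.15,-4.2,0,0,0,2.83,1],[3.15,-4.2,0,0,0,2.83,1],[3.15,-4.2,0,0,0,2.83,1],[3.15,-4.2,0,0,0,2.83,1]],
], newtons=30)

```text
time_s: 1.4
position: [0.4803, 0.077, 0.4046]
orientation: [[-0.984, -0.176, -0.0], [-0.176, 0.984, 0.0], [0.0, 0.0, -1.0]]
force: [-0.1, 0.6, 0.3]
width: -0.0002
```

>>> arm_command([
  [[0,0,-2.5,0,0,0,1],[0,0,-3.5,0,0,0,1],[0,0,-4,0,0,0,1],[0,0,-3.5,0,0,0,1],[0,0,-2.5,0,0,0,1],[0,0,-1.3,0,0,0,1],[0.98,0.17,0,0,0,0,1],[0.98,0.17,0,0,0,0,1],[0.6,0.1,0,0,0,0,1],[0,0,0,0,0,0,1]],
])

```text
time_s: 2.65
position: [0.5057, 0.0831, 0.2323]
orientation: [[-0.985, -0.174, 0.001], [-0.174, 0.985, 0.0], [-0.001, 0.0, -1.0]]
force: [-1.1, -0.7, -0.4]
width: -0.0003
```

Run:
```python
from h import *
im=get('scene'); save('s1.png',im,(180,100,400,280),3)
```

```text
(no output)
```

View pics/s1.png

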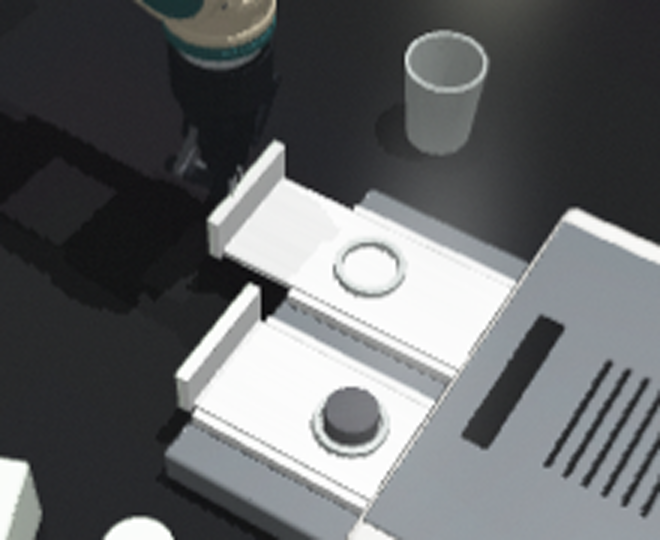

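The shut fingers stand just in front of the empty lip, at crop (235,185). Now I'll push.

>>> arm_command([
  [[0.3,0.05,0,0,0,0,1],[0.6,0.11,0,0,0,0,1],[0.7,0.12,0,0,0,0,1],[0.7,0.12,0,0,0,0,1],[0.7,0.12,0,0,0,0,1],[0.7,0.12,0,0,0,0,1],[0.7,0.12,0,0,0,0,1],[0.7,0.12,0,0,0,0,1],[0.4,0.07,0,0,0,0,1],[0,0,0,0,0,0,1]],
])

```text
time_s: 3.95
position: [0.5604, 0.0924, 0.2316]
orientation: [[-0.985, -0.174, 0.001], [-0.174, 0.985, 0.0], [-0.001, -0.0, -1.0]]
force: [0.4, 0.2, -0.5]
width: 0.0001
```

```bash
cat >> h.py <<'E'
def state():
    im=get('top'); P=cloud(im); Z=P[...,2]
    x=np.array([.9850,.1728]); y=np.array([-.1728,.985]); o=np.array([.6049,-.0295])+.005*x+.065*y
    M=(P[...,:2]-o); X=M@x; Y=M@y
    for n,c in(('sample',-.065),('empty',.065)):
        m=(Z>.082)&(Z<.094)&(abs(Y-c)<.046)&(X>-.14)&(X<.03)
        c0=(abs(Y-c)>.03)
        print(n,'lip X %.1f..%.1f n=%d'%(*(1000*np.percentile(X[m&c0],[3,97])),(m&c0).sum()) if (m&c0).any() else 'none')
    d=(Z>.07)&(Z<.083)&(abs(Y+.065)<.03)&(X>-.02)&(X<.15); print('disc',1000*X[d].mean().round(4),1000*Y[d].mean().round(4),d.sum(),Z[d].mean())
    o3=ctrl.observe(); p=np.array(o3['position'])[:2]-o; print('tcp',(p@x*1000).round(1),(p@y*1000).round(1),o3['position'].round(4),'F',o3['force'].round(1))
    return im
E
python3 -c "
from h import *
state()"
```

```text
sample lip X -10.1..-0.4 n=93
empty none
disc 99.3 -64.8 341 0.07819153055984564
tcp -27.9 62.8 [0.5603 0.0924 0.2316] F [ 0.1 -0.2 -0.2]
```

>>> arm_command([
  [[0.15,0.03,0,0,0,0,1],[0.15,0.03,0,0,0,0,1],[0.15,0.03,0,0,0,0,1],[0.15,0.02,0,0,0,0,1],[0.1,0.02,0,0,0,0,1],[0,0,0,0,0,0,1],[0,0,0,0,0,0,1],[0,0,0,0,0,0,1],[0,0,0,0,0,0,1],[0,0,0,0,0,0,1]],
])

```text
time_s: 5.25
position: [0.5672, 0.0939, 0.2318]
orientation: [[-0.985, -0.174, 0.0], [-0.174, 0.985, 0.0], [-0.0, 0.0, -1.0]]
force: [-0.2, -0.0, -0.4]
width: -0.0001
```

```bash
python3 -c "
from h import *
state(); im=get('scene'); save('s2.png',im,(180,100,400,280),3)"
```

```text
sample lip X -10.0..-0.1 n=92
empty none
disc 99.6 -65.10000000000001 338 0.07810371125548389
tcp -20.9 63.0 [0.5672 0.0938 0.2318] F [ 0.2  0.3 -0.4]
```

View pics/s2.png

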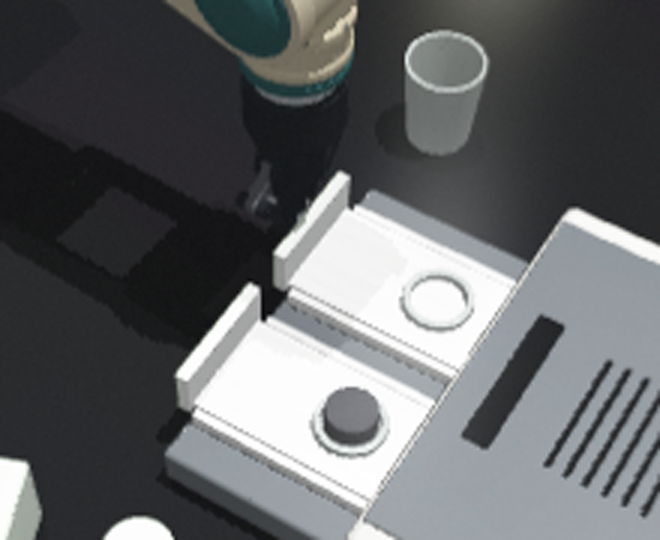

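The empty tray is nearly home and there is no stop force yet. I'll nudge a further 6 mm and compare both lips with the scene camera's depth.

>>> arm_command([
  [[0.15,0.03,0,0,0,0,1],[0.15,0.02,0,0,0,0,1],[0.1,0.02,0,0,0,0,1],[0.1,0.02,0,0,0,0,1],[0.1,0.01,0,0,0,0,1],[0,0,0,0,0,0,1],[0,0,0,0,0,0,1],[0,0,0,0,0,0,1],[0,0,0,0,0,0,1],[0,0,0,0,0,0,1]],
])

```text
time_s: 6.6
position: [0.5701, 0.0943, 0.2318]
orientation: [[-0.985, -0.174, -0.016], [-0.174, 0.985, -0.003], [0.017, 0.0, -1.0]]
force: [-39.1, -6.3, 23.0]
width: 0.0002
```

```bash
cat >> h.py <<'E'
def lips():
    im=get('scene'); P=cloud(im); Z=P[...,2]
    x=np.array([.9850,.1728]); y=np.array([-.1728,.985]); o=np.array([.6049,-.0295])+.005*x+.065*y
    X=(P[...,:2]-o)@x; Y=(P[...,:2]-o)@y
    for n,c in(('sample',-.065),('empty',.065)):
        m=(Z>.06)&(Z<.082)&(abs(Y-c)<.044)&(X>-.13)&(X<.03)
        print(n,'rear face X median %.1f n=%d'%(1000*np.median(X[m]) if m.any() else 0,m.sum()))
    return im
E
python3 -c "
from h import *
state(); lips()"
```

```text
sample lip X -10.0..-0.2 n=92
empty none
disc 100.1 -64.69999999999999 343 0.07802818742774624
tcp -17.9 63.0 [0.5701 0.0943 0.2318] F [-37.5  -5.8  23.4]
sample rear face X median -0.0 n=135
empty rear face X median 0.1 n=130
```

The empty tray is home: stop force 39 N, rear face at 0.1 mm. Next I'll back off, lift, and check.

>>> arm_command([
  [[-0.5,-0.09,0,0,0,0,1],[-1.0,-0.17,0,0,0,0,1],[-1.5,-0.26,0,0,0,0,1],[-1.0,-0.18,0,0,0,0,1],[0,0,1.5,0,0,0,1],[0,0,2.5,0,0,0,1],[0,0,2.5,0,0,0,1],[0,0,1.5,0,0,0,1],[0,0,0,0,0,0,1],[0,0,0,0,0,0,1]],
])

```text
time_s: 7.95
position: [0.533, 0.0877, 0.3107]
orientation: [[-0.985, -0.174, -0.002], [-0.174, 0.985, -0.0], [0.002, 0.0, -1.0]]
force: [-0.1, -0.5, -0.6]
width: -0.0003
```

```bash
python3 -c "
from h import *
state(); lips()"
```

```text
sample lip X -10.0..-0.3 n=93
empty lip X -10.1..-10.1 n=1
disc 99.1 -64.8 347 0.07786025484749974
tcp -55.6 62.9 [0.533  0.0877 0.3105] F [-0.7 -0.2 -0.9]
sample rear face X median 0.0 n=136
empty rear face X median 0.0 n=109
```

>>> arm_command([
  [[0.8,-0.8,0,0,0,0,1],[1.5,-1.5,0,0,0,0,1],[1.9,-1.9,0,0,0,0,1],[1.9,-1.9,0,0,0,0,1],[1.9,-1.8,0,0,0,0,1],[1.5,-1.5,0,0,0,0,1],[1.1,-1.1,0,0,0,0,1],[0.5,-0.5,0,0,0,0,1],[0,0,0,0,0,0,1],[0,0,0,0,0,0,1]],
])

```text
time_s: 9.3
position: [0.644, -0.0219, 0.3116]
orientation: [[-0.985, -0.175, -0.0], [-0.175, 0.985, 0.0], [0.0, 0.0, -1.0]]
force: [-0.7, -0.3, 0.3]
width: 0.0003
```

```bash
python3 -c "
from h import *
state(); im=lips(); save('s3.png',im,(180,100,400,280),3)"
```

```text
sample lip X -10.1..-0.4 n=92
empty lip X -9.3..1.5 n=72
disc -9.9 -63.8 24 0.07641509383112471
tcp 34.8 -64.2 [ 0.6439 -0.0218  0.3118] F [ 0.4  0.2 -1.2]
sample rear face X median 0.1 n=126
empty rear face X median 0.3 n=94
```

View pics/s3.png

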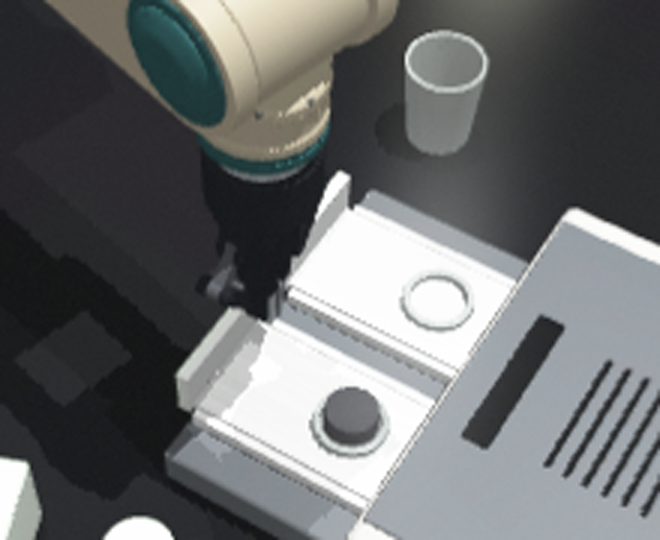

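The fingertips, at crop (275,300), hang above the free tray area between the lip and the ring, at machine x = +35 mm. Next I'll descend.

>>> arm_command([
  [[0,0,-1.0,0,0,0,1],[0,0,-1.5,0,0,0,1],[0,0,-1.5,0,0,0,1],[0,0,-1.5,0,0,0,1],[0,0,-1.0,0,0,0,1],[0,0,-0.6,0,0,0,1],[0,0,-0.3,0,0,0,1],[0,0,0,0,0,0,1],[0,0,0,0,0,0,1],[0,0,0,0,0,0,1]],
])

```text
time_s: 10.65
position: [0.6442, -0.0223, 0.2381]
orientation: [[-0.985, -0.174, 0.001], [-0.174, 0.985, 0.0], [-0.001, -0.0, -1.0]]
force: [1.1, 0.5, -0.4]
width: 0.0
```

```bash
python3 -c "
from h import *
state(); im=lips(); save('s4.png',im,(180,100,400,280),3)"
```

```text
sample lip X -10.1..-0.2 n=92
empty lip X -9.4..1.5 n=86
disc -9.9 -66.3 22 0.07627767885541024
tcp 34.9 -64.6 [ 0.6442 -0.0222  0.2381] F [0.3 0.1 0.2]
sample rear face X median -0.2 n=39
empty rear face X median 0.3 n=41
```

View pics/s4.png

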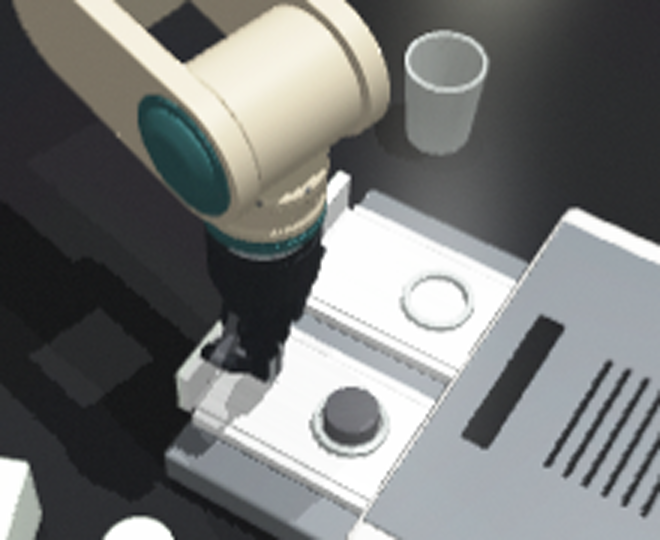

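The tip is down at crop (260,370), clear of the lip, the ring and the disc. Now I'll draw the tray out gently.

>>> arm_command([
  [[-0.5,-0.09,0,0,0,0,1],[-0.6,-0.1,0,0,0,0,1],[-0.6,-0.1,0,0,0,0,1],[-0.3,-0.06,0,0,0,0,1],[-0.3,-0.05,0,0,0,0,1],[-0.4,-0.07,0,0,0,0,1],[-0.4,-0.07,0,0,0,0,1],[-0.5,-0.09,0,0,0,0,1],[-0.5,-0.09,0,0,0,0,1],[-0.5,-0.09,0,0,0,0,1]],
])

```text
time_s: 12.0
position: [0.5978, -0.0304, 0.2378]
orientation: [[-0.985, -0.174, 0.0], [-0.174, 0.985, 0.0], [-0.0, 0.0, -1.0]]
force: [1.9, 0.5, -0.4]
width: 0.0002
```

```bash
python3 -c "
from h import *
state(); lips()"
```

```text
sample lip X -33.1..-23.8 n=45
empty lip X -9.9..1.3 n=93
disc 95.5 -63.3 53 0.07815356527799941
tcp -12.6 -64.7 [ 0.5974 -0.0305  0.2377] F [ 0.2 -0.6 -0.1]
sample rear face X median -23.3 n=80
empty rear face X median 0.3 n=118
```

>>> arm_command([
  [[-0.3,-0.05,0,0,0,0,1],[-0.5,-0.09,0,0,0,0,1],[-0.5,-0.09,0,0,0,0,1],[-0.5,-0.09,0,0,0,0,1],[-0.5,-0.09,0,0,0,0,1],[-0.5,-0.09,0,0,0,0,1],[-0.5,-0.09,0,0,0,0,1],[-0.5,-0.09,0,0,0,0,1],[-0.5,-0.08,0,0,0,0,1],[-0.5,-0.08,0,0,0,0,1]],
])

```text
time_s: 13.35
position: [0.5498, -0.0388, 0.2377]
orientation: [[-0.985, -0.174, -0.0], [-0.174, 0.985, 0.0], [0.0, 0.0, -1.0]]
force: [1.9, 1.3, -1.3]
width: -0.0001
```

```bash
python3 -c "
from h import *
state(); im=lips(); save('s5.png',im,(180,100,400,280),3)"
```

```text
sample lip X -80.1..-73.1 n=5
empty lip X -9.7..1.2 n=93
disc 41.099999999999994 -67.9 191 0.07835736915918964
tcp -61.3 -64.7 [ 0.5494 -0.0389  0.2377] F [-1.2  0.5  0.1]
sample rear face X median 9.7 n=210
empty rear face X median 0.1 n=117
```

View pics/s5.png

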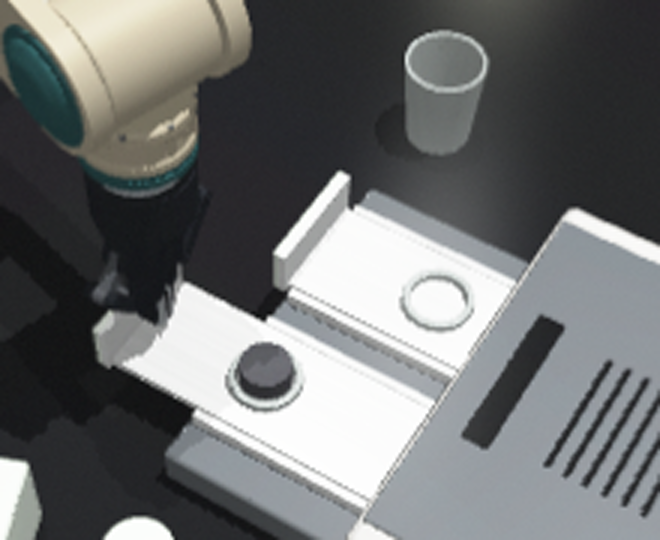

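The tray is about 72 mm out with the disc seated at crop (267,365), and 38 mm remain.

>>> arm_command([
  [[-0.3,-0.05,0,0,0,0,1],[-0.5,-0.09,0,0,0,0,1],[-0.5,-0.09,0,0,0,0,1],[-0.5,-0.09,0,0,0,0,1],[-0.5,-0.09,0,0,0,0,1],[-0.5,-0.09,0,0,0,0,1],[-0.4,-0.07,0,0,0,0,1],[-0.2,-0.03,0,0,0,0,1],[-0.1,-0.02,0,0,0,0,1],[-0.1,-0.02,0,0,0,0,1]],
])

```text
time_s: 14.7
position: [0.5141, -0.0452, 0.2378]
orientation: [[-0.985, -0.174, 0.0], [-0.174, 0.985, 0.0], [-0.0, 0.0, -1.0]]
force: [1.8, -0.9, -0.3]
width: -0.0
```

>>> arm_command([
  [[-0.1,-0.02,0,0,0,0,1],[-0.1,-0.02,0,0,0,0,1],[-0.1,-0.01,0,0,0,0,1],[-0.1,-0.02,0,0,0,0,1],[0,0,0,0,0,0,1],[0,0,0,0,0,0,1],[0,0,0,0,0,0,1],[0,0,0,0,0,0,1],[0,0,0,0,0,0,1],[0,0,0,0,0,0,1]],
])

```text
time_s: 15.95
position: [0.5113, -0.0456, 0.2379]
orientation: [[-0.985, -0.174, 0.007], [-0.174, 0.985, 0.001], [-0.007, -0.001, -1.0]]
force: [15.6, 0.5, -8.5]
width: 0.0003
```

```bash
python3 -c "
from h import *
state(); lips()"
```

```text
sample none
empty lip X -9.4..1.1 n=92
disc -1.3 -65.19999999999999 308 0.07838041588092404
tcp -100.0 -64.7 [ 0.5113 -0.0456  0.2379] F [15.8  0.9 -8.2]
sample rear face X median -3.8 n=485
empty rear face X median 0.2 n=108
```

At the stop: 16 N, lip at about -110 mm. Now I'll move the finger inward off the lip and lift.

>>> arm_command([
  [[0.4,0.07,0,0,0,0,1],[0.8,0.14,0,0,0,0,1],[0.8,0.14,0,0,0,0,1],[0,0,0,0,0,0,1],[0,0,1,0,0,0,1],[0,0,2,0,0,0,1],[0,0,3,0,0,0,1],[0,0,3,0,0,0,1],[0,0,3,0,0,0,1],[0,0,3,0,0,0,1]],
])

```text
time_s: 17.3
position: [0.5297, -0.0424, 0.3896]
orientation: [[-0.985, -0.174, 0.001], [-0.174, 0.985, -0.0], [-0.001, -0.0, -1.0]]
force: [0.7, 0.7, -0.2]
width: -0.0001
```

>>> arm_command([
  [[-1,0,0,0,0,0,1],[-2,0,0,0,0,0,1],[-2,0,0,0,0,0,1],[-2,0,0,0,0,0,1],[-2,0,0,0,0,0,1],[-1,0,0,0,0,0,1],[0,0,0,0,0,0,1],[0,0,0,0,0,0,1],[0,0,0,0,0,0,1],[0,0,0,0,0,0,1]],
])

```text
time_s: 18.55
position: [0.4304, -0.0423, 0.3876]
orientation: [[-0.985, -0.174, -0.0], [-0.174, 0.985, 0.0], [0.0, 0.0, -1.0]]
force: [-0.1, -0.3, -0.1]
width: -0.0
```

```bash
python3 -c "
from h import *
save('t9.png',state(),(80,60,460,345),2.1); lips()"
```

```text
sample lip X -118.1..-108.7 n=93
empty lip X -9.7..1.0 n=91
disc -1.9 -64.69999999999999 324 0.07831117047738327
tcp -179.2 -47.5 [ 0.4303 -0.0423  0.3876] F [ 0.1 -0.  -0.4]
sample rear face X median -6.1 n=531
empty rear face X median 0.1 n=114
```

View pics/t9.png

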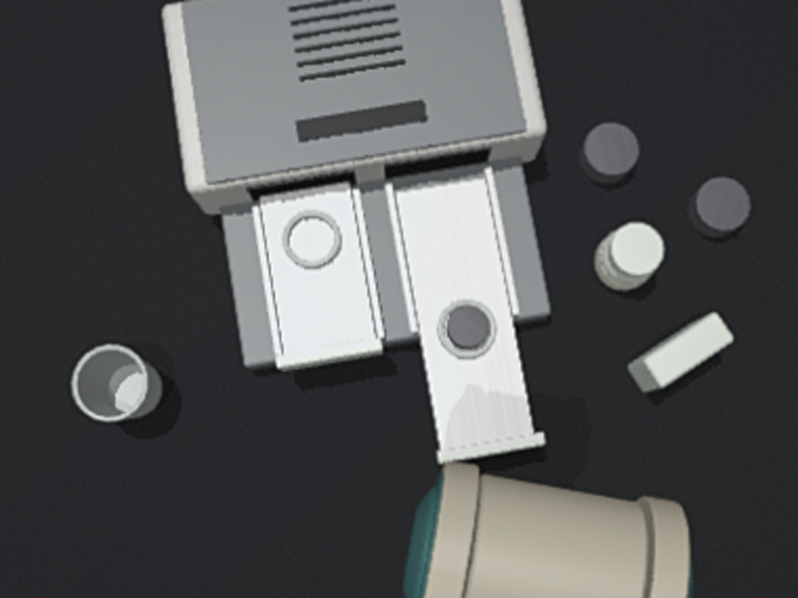

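The sample tray is about 108.5 mm out with its lip at crop (490,447). The disc is seated at (467,327), the empty tray is home, the bystanders are unmoved, and the arm is clear. Handing in.

```bash
python3 -c "
from h import *
print(ctrl.job_done())"
```

```text
the job is handed in; nothing more can be done
None
```

I pushed the empty tray home, then drew the disc's tray out to its stop with the disc still in its ring. I handed the job in at about 19 s of robot time; no verdict was reported.

- **Empty tray:** I pushed it with shut fingers on the front of its lip until it met the stop at about 39 N. The rear face of the lip then measured 0.1 mm from home in the scene camera.
- **Disc's tray:** I lowered the shut fingers behind the lip and pulled until it met its stop at about 16 N. It now stands about 108.5 mm out, against the 104 mm needed.
- **Disc and surroundings:** In the last picture the disc sits in its ring. The beaker, jar and meter look unmoved there, but I did not measure their positions. The robot is clear, with wrist force near zero.
- **Check that disagreed:** The scene camera's rear-face check gave a meaningless value for the disc's tray once it was out, because the ring and disc came into its window. For that tray I relied on the top camera, the arm position and the stop force.

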